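# Find and set the proud support pad of a base plate

### The arm

A 6-joint arm with a two-finger parallel gripper is mounted at the origin on the work surface. World frame = base frame: x ahead of the robot, y to its left, z up, the work surface at z = 0. Lengths are in m, angles in rad, forces in N, time in s.
With the tool pointing down it reaches from about 0.25 to 0.725 m from the base axis. Payload 4 kg.
Tool frame: the origin (TCP) lies at the very end of the fingers, on their centre line; the grasp point (between the pads) lies 19 mm behind it; y points along the fingers, z is the direction in which the jaws open and shut, and the axes are right-handed (so a half turn about y gives the same grasp; the last joint's range is limited). The gripper opens to 85 mm and grips with 20 to 120 N. Pads are 22 mm wide; open, the fingers measure 114 mm over their backs; the gripper's body (76 mm by 85 mm) begins 54 mm behind the grasp point. The pads swing forward as they close: fully open they stand 13 mm farther back than shut.
Start: joints at [-1.23, 0.241, 0.005, 1.335, 0, 1.571], TCP at [0.167, -0.471, 0.231] pointing down, gripper open.
Joint ranges: [-2.72, 2.72], [-1.05, 1.87], [-1.09, 1.28], [-1.99, 2.15], [-1.42, 1.44], [-3.14, 3.14]. Speed limits (rad/s): [2.79, 2.79, 3.14, 3.14, 3.14, 3.14].

### API

Orientations are given as a unit quaternion [x, y, z, w].
In Python, from workcell import bot gives the robot as it stands. The module is installed in compiled form; this text tells all that it offers.
- The arm moves only by the tool move_arm, never from a script. Its argument "increments" is a list of rows, each an object with "grip": the closure, from 0 (fully open) to 1 (shut); "linear": the shift along the tool's x, y, z scaled (see below), a list of three; "twist": the turn about the tool's y scaled (see below). A call has exactly 5 rows; each row shifts and turns the pose as measured when the row begins, along the tool's axes as they then stand; what a row does not reach is not made up. The controller multiplies each number of a shift by 0.2 m and each number of a turn by 2 rad. A row lasts 1/10 s, in which the tool goes at most 50 mm and 8.59 degrees, less where a joint would pass 70% of its speed; a pose out of reach is approached as far as the arm can. A call with a number of a shift or a turn outside -1 to 1 is refused whole. A call with a gripper value outside its range is refused whole. The fingers move at their own pace and stop on an object; the grip force is fixed at half the most. Time passes only in rows, so rows that do not move let the fingers close, or fill a call up. It gives the time, the measured TCP pose, the force and the opening at its end, in the units of the state.
- bot.get_obs(): the state, without advancing time (a new reading comes with each control period).
- bot.camera(name): name is "scene" or "top" or "wrist"; returns (picture, depth): 400x640x3 uint8, blue, green, red; 400x640 float32, m along the optical axis (not along the pixel's ray), 0 where there is no reading.
- bot.camera_params(name): a dict with "camera_matrix" (3x3 intrinsics, pixels), "rvec" (rotation vector, rad) and "tvec" (3), from world to camera coordinates, as OpenCV has them; the wrist camera has in their place "T_tool_cam" (4x4, takes a point from camera to tool coordinates, whose origin is the TCP and whose axes are the tool frame's). Camera axes: x right, y down, z forward; pixel columns grow to the right and rows downward; lengths in m; the calibration is good to about 2 mm. A picture is of the moment at which its call begins: read the wrist's pose just before it. camera_params takes no time and is no camera call.
- bot.job_done(): hands the job in, once; it reports no verdict.
The state is a dict: "clock": time; "joint_pos": joint angles; "joint_vel": joint speeds; "tau": joint torques, N m; "eef_pos": TCP position; "tool_rot": TCP orientation; "ft_force": force on the tool from outside, world axes, zero at the start; "ft_torque": the same for the moment, N m; "grip_width": finger opening in m.
Only numpy, scipy, OpenCV 4.12 (cv2) and the standard library are available. Lean on these libraries where they do the work, as an engineer would, in place of code of your own. Each camera call takes 0.05 s, during which the arm holds its last target. There are 200 camera calls.

### The job

One of the five support pads on the base plate stands a few millimetres proud, too little to trust to the eye. Take the probe from its stand, touch it lightly on the pads to find the high one, and push that one down slowly with the probe, gently and without ramming, until it is level with the other four, leaving those at their height. Then put the probe back fully home in its stand; keep the fingers off the plate and leave the meter, the parts tray and the solder spool alone.

Things in the scene. Friction and masses are not known exactly. Their poses are not given: they have to be found in the camera images.
- spot1 (a point): On the axis of the near right support pad (seen from the robot with the riser square to it). Fixed to the riser: good for the pad's x and y, rough for its height. The plate is shimmed: the tops of the four correct pads share one height (to 0.5 mm) lying anywhere from 8 mm below to 8 mm above the five spots; the proud pad's top is 3 to 4.2 mm higher still.
- spot2 (a point): On the axis of the near left support pad (seen from the robot with the riser square to it). Fixed to the riser: good for the pad's x and y, rough for its height. Pads are push-fits: they hold still under less than 10 N and slide down, for good, while pushed with over 12 N (1.7 mm/s for each newton above 12). They can go 6 mm too deep.
- spot3 (a point): On the axis of the middle support pad (seen from the robot with the riser square to it). Fixed to the riser: good for the pad's x and y, rough for its height.
- spot4 (a point): On the axis of the far right support pad (seen from the robot with the riser square to it). Fixed to the riser: good for the pad's x and y, rough for its height.
- spot5 (a point): On the axis of the far left support pad (seen from the robot with the riser square to it). Fixed to the riser: good for the pad's x and y, rough for its height.
- riser: Steel riser block bolted to the table, carrying an aluminium base plate 190 x 150 x 16 mm with five plain steel pads: discs 22 mm wide standing 8 mm out of the plate, one in the middle, four at +-55 mm along the riser's x and +-45 mm along its y. Origin: middle of the underside, x along the plate's length. The spots are 68 mm above the origin.
- probe_grip (a point): Centre of the handle of the steel hand probe, 78 mm above its tip. One upright turned piece, 100 mm tall, 0.15 to 0.3 kg: shaft 12 mm wide, 50 mm long, tip bevelled to an 8 mm flat; above it a collar 40 mm wide, 6 mm thick; above that the handle, a cylinder 22 mm wide and 44 mm tall (22 mm below to 22 mm above this point). z points up along the handle.
- probe_tip (a point): The probe's tip, the lower end of its shaft, 78 mm below the handle's centre.
- stand_mouth (a point): Middle of the mouth of the probe's stand, a black block 60 x 60 x 58 mm fixed to the table, on its top face. The round hole is 17 mm wide with a 3 mm bevel, 54 mm deep. The probe hangs in it by its collar, so its tip is then 50 mm below this point and its handle's centre 28 mm above it.
- meter: Bystander: hand-held test meter lying flat, 90 x 170 x 39 mm with a dial; origin at the middle of its underside. Leave alone.
- tray: Bystander: small grey open parts tray 100 x 140 x 30 mm; origin at the middle of its underside. Leave alone.
- spool: Bystander: metal solder spool 54 mm in diameter, 40 mm tall, upright; origin at the middle of its underside. Leave alone.
Not all that is in view belongs to the job. What is shaped like the part that bears stand_mouth but orange is not meant.

How it is judged:
On the way, in this order (a step that is already met when the one before it is completed fails the run):
1. the probe is drawn clear of its stand (z of probe_tip in the frame of stand_mouth above 0.005 m), for 0.1 s.
2. the probe touches one of the correct pads ((contact force between probe and pad_a above 0.5 N or contact force between probe and pad_b above 0.5 N or contact force between probe and pad_c above 0.5 N or contact force between probe and pad_d above 0.5 N)), for 0.01 s.
3. the proud pad is level with the others, within 1.5 mm (value of joint pad_e between -0.0015 and 0.0015 m), for 0.2 s.
At the end, for the whole second after the job is handed in: The proud pad is level with the other four within 1.5 mm, none of those is more than 1.8 mm low, and the probe hangs upright in its stand, tip within 6 mm of the hole's axis and at least 46 mm below its mouth, at rest; bystanders are at rest (all of step 3 and value of joint each of pad_a, pad_b, pad_c, pad_d above -0.0018 m and horizontal distance between probe_tip and stand_mouth below 0.006 m and z of probe_tip in the frame of stand_mouth below -0.046 m and angle between probe_tip's own z axis and vertical below 0.08 rad and linear speed of each of probe, meter, tray, spool below 0.02 m/s); the robot touches nothing.
It fails at once if one of the four correct pads is pushed down to more than 1.8 mm below its proper height (value of joint any of pad_a, pad_b, pad_c, pad_d below -0.0018 m).
It fails at once if the proud pad is pushed more than 2.5 mm too deep (value of joint pad_e below -0.0025 m).
It fails at once if the probe is rammed on a pad or the plate with more than 30 N (contact force between probe and pad_a above 30 N or contact force between probe and pad_b above 30 N or contact force between probe and pad_c above 30 N or contact force between probe and pad_d above 30 N or contact force between probe and pad_e above 30 N or contact force between probe and plate above 30 N).
It fails at once if the robot itself touches the pads or the plate (contact force between any of the arm, the fingers and pad_a above 1 N or contact force between any of the arm, the fingers and pad_b above 1 N or contact force between any of the arm, the fingers and pad_c above 1 N or contact force between any of the arm, the fingers and pad_d above 1 N or contact force between any of the arm, the fingers and pad_e above 1 N or contact force between any of the arm, the fingers and plate above 1 N).
It fails at once if a bystander is moved by more than 20 mm (distance of any of meter, tray, spool from where it was at the start of the episode above 0.02 m).
It also fails if it takes over 72 s, if anything falls off the work surface, if the arm or the gripper's body presses on something with over 40 N, if the wrist force passes 120 N, or if a joint passes its speed limit or range.

## Working session

There is one attempt and no reset: what is moved stays moved. The work goes in short steps, Python scripts to look and compute and a tool call to move; the robot and the scene stay as the last step left them, time stands still between calls to the robot, and variables do not carry over. Pictures are saved under pics/ and viewed, about 8 in all and at most 12, crops included, and the job is handed in when it is done.

Besides the shell and the picture viewer there is one more tool, called by a JSON object that holds its "fn" and its "kwargs". move_arm: Moves the arm, as the interface text tells. Its arguments: {"type":"object","properties":{"increments":{"type":"array"}},"required":["increments"]}

```bash
mkdir -p pics
cat > h.py <<'E'
import numpy as np,cv2
from scipy.spatial.transform import Rotation as R
from workcell import bot
def ext(name):
    p=bot.camera_params(name);K=np.array(p["camera_matrix"])
    if "rvec" in p:
        Rm=cv2.Rodrigues(np.array(p["rvec"],float))[0];t=np.array(p["tvec"]).reshape(3)
        return K,Rm.T,-Rm.T@t
    o=bot.get_obs();T=np.array(p["T_tool_cam"]);Rt=R.from_quat(o["tool_rot"]).as_matrix()
    return K,Rt@T[:3,:3],Rt@T[:3,3]+np.array(o["eef_pos"])
def onplane(E,uv,z):
    K,Rw,c=E;d=Rw@np.linalg.solve(K,[uv[0],uv[1],1.]);return c+d*(z-c[2])/d[2]
def cloud(E,D):
    K,Rw,c=E;v,u=np.mgrid[:D.shape[0],:D.shape[1]]
    P=np.stack([(u-K[0,2])/K[0,0]*D,(v-K[1,2])/K[1,1]*D,D],-1);return P@Rw.T+c
def proj(E,X):
    K,Rw,c=E;q=K@(Rw.T@(np.array(X)-c));return q[:2]/q[2]
E
python3 - <<'E'
from h import *
o=bot.get_obs();print({k:np.round(v,4).tolist() for k,v in o.items()})
print(np.round(R.from_quat(o["tool_rot"]).as_matrix(),3))
for n in("top","scene"):
    im,d=bot.camera(n);cv2.imwrite(f"pics/{n}0.png",im);np.save(n+"0.npy",d);E=ext(n);print(n,E[2],E[0][0,0])
E
```

```text
{'clock': 0.0, 'joint_pos': [-1.23, 0.2414, 0.0037, 1.3352, -0.0, 1.5708], 'joint_vel': [0.0011, -0.0002, -0.0008, 0.0004, 0.0002, -0.0008], 'tau': [0.0009, -37.2319, 25.2406, 0.017, 0.0002, -0.0], 'eef_pos': [0.1669, -0.4706, 0.2304], 'tool_rot': [-0.12, 0.6976, -0.6961, 0.1198], 'ft_force': [-0.1238, 0.3836, -0.0406], 'ft_torque': [-0.0207, 0.0139, -0.0312], 'grip_width': 0.0856}
[[-0.942 -0.001  0.334]
 [-0.334  0.002 -0.942]
 [ 0.    -1.    -0.002]]
top [ 0.4762339  -0.02610771  1.04407043] 367.62815128643587
scene [ 1.38142108 -0.43276291  0.68857388] 464.46058174184844
```

View pics/top0.png

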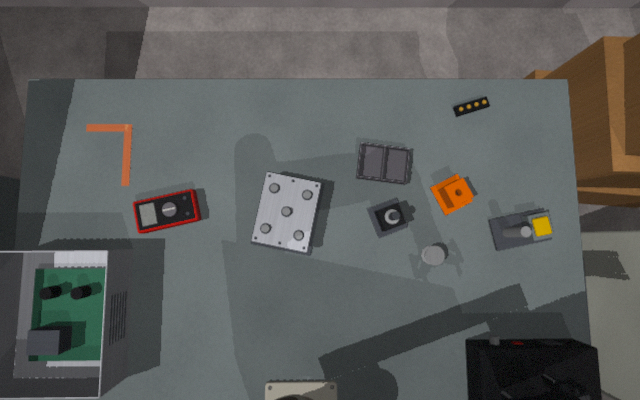

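View pics/scene0.png

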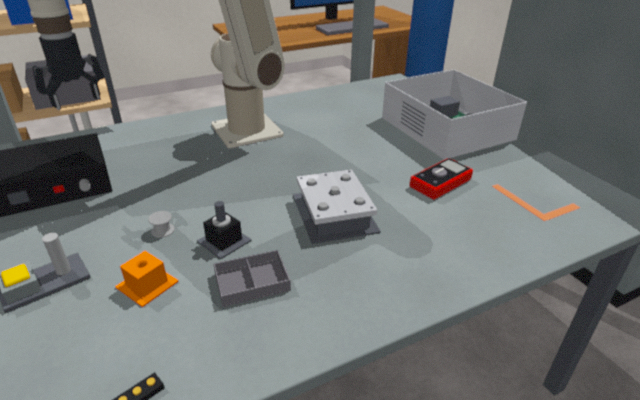

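The top view shows the black stand with the probe at about (390,216), the orange decoy at (455,193), the riser at (287,212), the spool at (433,255), the tray at (384,162) and the meter at (167,210). The black block fits the stand description. The orange one is the excluded look-alike.

Run:
```python
from h import *
im=cv2.imread("pics/top0.png");d=np.load("top0.npy");E=ext("top");C=cloud(E,d)
def st(n,m):
    P=C[m&(d>0)];print(n,len(P),np.round(np.median(P,0),4),np.round(P.std(0),4))
Z=C[...,2];print("table",np.median(Z[280:300,170:230]))
r=np.zeros(d.shape,bool);r[200:236,372:415]=1
for lo,hi in((.03,.05),(.05,.062),(.062,.072),(.095,.125)):st(("stand",lo,hi),r&(Z>lo)&(Z<hi))
# plate by z
r=np.zeros(d.shape,bool);r[160:265,235:340]=1
m=(r&(Z>.045)&(Z<.09));st("plate",m)
c=max(cv2.findContours(m.astype(np.uint8),0,1)[0],key=cv2.contourArea);rc=cv2.minAreaRect(c);print(rc)
# plate ; corners on plane
bp=cv2.boxPoints(rc);W=np.array([onplane(E,p,.06) for p in bp]);print(np.round(W,4),W.mean(0),[np.linalg.norm(W[i]-W[i-1]) for i in range(4)])
r=np.zeros(d.shape,bool);r[235:275,415:452]=1;st("spool",r&(Z>.03))
r=np.zeros(d.shape,bool);r[140:188,350:418]=1;st("tray",r&(Z>.02))
a=cv2.resize(im[165:260,245:330],None,fx=5,fy=5,interpolation=2);b=cv2.resize(im[190:240,365:420],None,fx=7,fy=7,interpolation=2)
b=cv2.copyMakeBorder(b,0,a.shape[0]-b.shape[0],0,0,0)
x=np.hstack([a,b]);cv2.imwrite("pics/crop1.png",x[:600,:800]);print(x.shape)
im2=cv2.imread("pics/scene0.png");d2=np.load("scene0.npy");E2=ext("scene")
C2=cloud(E2,d2);Z2=C2[...,2];r=np.zeros(d.shape,bool);r[195:260,195:250]=1
for lo,hi in((.05,.062),(.07,.125)):
    P=C2[r&(Z2>lo)&(Z2<hi)];print("scene",len(P),np.median(P,0),P[:,2].max())
```

```text
table 0.0011120547501130007
('stand', 0.03, 0.05) 33 [ 0.5249 -0.215   0.0393] [0.0165 0.0062 0.006 ]
('stand', 0.05, 0.062) 335 [ 0.5327 -0.2386  0.0582] [0.0201 0.0201 0.002 ]
('stand', 0.062, 0.072) 93 [ 0.5294 -0.2369  0.0642] [0.0123 0.0109 0.0017]
('stand', 0.095, 0.125) 62 [ 0.5346 -0.2424  0.1076] [0.0056 0.0057 0.0024]
plate 3975 [0.5482 0.0389 0.0648] [0.0543 0.0438 0.0028]
((285.6023254394531, 211.2088165283203), (56.49532699584961, 71.05766296386719), 11.768289566040039)
[[ 0.4722  0.1323  0.06  ]
 [ 0.6593  0.0958  0.06  ]
 [ 0.6273 -0.054   0.06  ]
 [ 0.4411 -0.0143  0.06  ]] [0.54999299 0.0399576  0.06      ] [np.float64(0.1499356911806903), np.float64(0.19070653446119562), np.float64(0.15315610233437404), np.float64(0.19036420963928688)]
spool 309 [ 0.43   -0.3619  0.0401] [0.0134 0.0135 0.0019]
tray 326 [ 0.6905 -0.2321  0.0282] [0.04   0.0491 0.0034]
(475, 810, 3)
scene 359 [ 0.5524497  -0.25222506  0.05797735] 0.06165425255664536
scene 184 [ 0.54373728 -0.24704563  0.09512151] 0.11081717197477603
```

View pics/crop1.png

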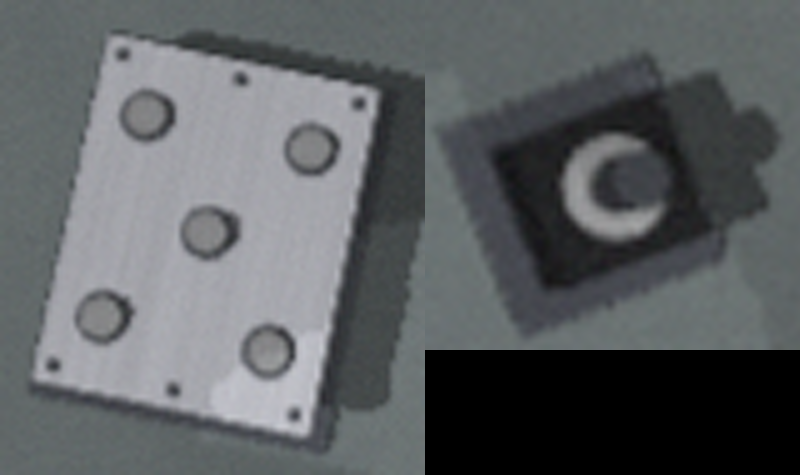

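The crop confirms it: a black block with a bright collar and dark handle at its centre, and five pads on the plate at the left. I'll move above the probe now.

{"fn": "move_arm", "kwargs": {"increments": [{"grip":0,"linear":[-0.2,0,-0.045],"twist":0},{"grip":0,"linear":[-0.2,0,-0.045],"twist":0},{"grip":0,"linear":[-0.2,0,-0.045],"twist":0},{"grip":0,"linear":[-0.2,0,-0.045],"twist":0},{"grip":0,"linear":[-0.2,0,-0.045],"twist":0}]}}

```text
clock: 0.6
eef_pos: [0.341, -0.361, 0.2277]
tool_rot: [-0.117, 0.7, -0.696, 0.114]
ft_force: [1.0, -0.1, 0.8]
grip_width: 0.0854
```

{"fn": "move_arm", "kwargs": {"increments": [{"grip":0,"linear":[-0.2,0,-0.045],"twist":0},{"grip":0,"linear":[-0.2,0,-0.045],"twist":0},{"grip":0,"linear":[-0.2,0,-0.045],"twist":0},{"grip":0,"linear":[-0.2,0,-0.045],"twist":0},{"grip":0,"linear":[0,0,0],"twist":0}]}}

```text
clock: 1.1
eef_pos: [0.4886, -0.2672, 0.2245]
tool_rot: [-0.119, 0.7, -0.694, 0.115]
ft_force: [-0.1, 0.1, -0.1]
grip_width: 0.0855
```

```bash
cat > st.py <<'E'
from h import *
import sys
def st():
    o=bot.get_obs();Rm=R.from_quat(o["tool_rot"]).as_matrix()
    print("t",o["clock"],"q",np.round(o["joint_pos"],3),"p",np.round(o["eef_pos"],4),"F",np.round(o["ft_force"],2),"w",round(o["grip_width"],4),"ydir",np.round(Rm[:,1],4),"z",np.round(Rm[:,2],3));return np.array(o["eef_pos"]),Rm
def goal(x):
    p,Rm=st();print("units",np.round(Rm.T@(np.array(x)-p)/.2,4))
if __name__=="__main__":
    goal([float(a) for a in sys.argv[1:4]]) if len(sys.argv)>3 else st()
E
python3 - <<'E'
from st import *
st();E=ext("wrist");im,d=bot.camera("wrist");cv2.imwrite("pics/w1.png",im);np.save("w1.npy",d)
print(E[2],proj(E,[.534,-.242,.108]),E[0][0,0])
E
```

```text
t 1.1 q [-0.502  0.365  0.159  1.375  0.003  2.306] p [ 0.4886 -0.2672  0.2245] F [-0.14  0.09 -0.13] w 0.0855 ydir [-0.0071  0.0076 -0.9999] z [ 0.327 -0.945 -0.01 ]
[ 0.55241709 -0.24673384  0.36837596] [309.83043044 138.96358682] 296.419927365589
```

View pics/w1.png

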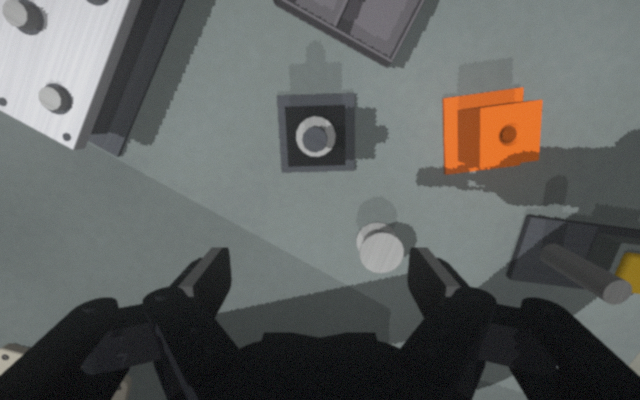

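The wrist view shows the stand at (317,133), the probe's handle top at about (316,138), and the spool at (380,250) below it. Next I'll fit the probe axis from the collar and handle.

Run:
```python
from st import *
E=ext("wrist");im=cv2.imread("pics/w1.png");d=np.load("w1.npy");C=cloud(E,d);Z=C[...,2]
r=np.zeros(d.shape,bool);r[100:170,280:355]=1
for lo,hi in((.04,.061),(.0615,.075),(.1,.12)):
    P=C[r&(Z>lo)&(Z<hi)];print(lo,len(P),np.round(np.median(P,0),4),np.round((P.min(0)+P.max(0))/2,4),np.round(P.std(0),4))
# bright collar ∪ handle outline
g=cv2.cvtColor(im,6).astype(int);m=(r&(g>85)&(Z>.05)).astype(np.uint8)
c=max(cv2.findContours(m,0,1)[0],key=cv2.contourArea);(u,v),rad=cv2.minEnclosingCircle(c);print("collar",u,v,rad,np.round(onplane(E,(u,v),.064),4))
m=(r&(Z>.1)).astype(np.uint8);c=max(cv2.findContours(m,0,1)[0],key=cv2.contourArea);(u,v),rad=cv2.minEnclosingCircle(c);print("handle",u,v,rad,np.round(onplane(E,(u,v),.108),4))
goal([.534,-.242,.14])
# plate edges/pads in wrist not needed; pads from top view
im=cv2.imread("pics/top0.png");E=ext("top");
g=cv2.medianBlur(cv2.cvtColor(im,6),3);g=cv2.resize(g[165:260,245:330],None,fx=4,fy=4,interpolation=2)
h=cv2.HoughCircles(g,cv2.HOUGH_GRADIENT,1,60,param1=100,param2=12,minRadius=14,maxRadius=24)[0]
uv=(h[:,:2]+.5)/4-.5+[245,165];W=np.array([onplane(E,p,.068) for p in uv]);print(np.round(W,4),h[:,2])
np.save("pads0.npy",W)
```

```text
0.04 2276 [ 0.5362 -0.247   0.0593] [ 0.5339 -0.2469  0.059 ] [0.0201 0.0202 0.0007]
0.0615 736 [ 0.5382 -0.2473  0.0652] [ 0.5292 -0.2473  0.0682] [0.0113 0.0117 0.0009]
0.1 498 [ 0.5336 -0.2471  0.1093] [ 0.5335 -0.247   0.1076] [0.0054 0.0053 0.0008]
collar 315.4079895019531 136.36810302734375 20.651334762573242 [ 0.533  -0.2469  0.064 ]
handle 314.81817626953125 138.63636779785156 12.766595840454102 [ 0.5336 -0.2471  0.108 ]
t 1.15 q [-5.050e-01  3.640e-01  1.570e-01  1.376e+00  2.000e-03  2.305e+00] p [ 0.4867 -0.2683  0.2244] F [-0.42 -1.02 -0.53] w 0.0856 ydir [-0.009   0.0072 -0.9999] z [ 0.326 -0.945 -0.01 ]
units [-0.269   0.4206 -0.0431]
[[ 0.5929 -0.0168  0.068 ]
 [ 0.4853  0.0066  0.068 ]
 [ 0.6121  0.0715  0.068 ]
 [ 0.5035  0.0925  0.068 ]
 [ 0.5516  0.0398  0.068 ]] [22.3 22.3 22.3 23.4 17.4]
```

{"fn": "move_arm", "kwargs": {"increments": [{"grip":0,"linear":[-0.07,0.07,-0.01],"twist":0},{"grip":0,"linear":[-0.07,0.07,-0.01],"twist":0},{"grip":0,"linear":[-0.07,0.08,-0.01],"twist":0},{"grip":0,"linear":[-0.06,0.07,0],"twist":0},{"grip":0,"linear":[0,0,0],"twist":0}]}}

```text
clock: 1.65
eef_pos: [0.5348, -0.2448, 0.1594]
tool_rot: [-0.119, 0.701, -0.694, 0.111]
ft_force: [-0.2, 0.2, 0.3]
grip_width: 0.0854
```

Run:
```python
from st import *
bot.camera("wrist");st();E=ext("wrist");im,d=bot.camera("wrist");cv2.imwrite("pics/w2.png",im);C=cloud(E,d);Z=C[...,2]
c=proj(E,[.535,-.2445,.108]);print(c)
r=np.hypot(C[...,0]-.535,C[...,1]+.2445)<.03
for lo,hi in((.0615,.075),(.1,.12)):
    P=C[r&(Z>lo)&(Z<hi)];print(lo,len(P),np.round((P.min(0)+P.max(0))/2,4),np.round(P.mean(0),4),np.round(np.ptp(P,axis=0),4))
m=(r&(Z>.1)).astype(np.uint8);c=max(cv2.findContours(m,0,1)[0],key=cv2.contourArea);(u,v),rad=cv2.minEnclosingCircle(c);W=onplane(E,(u,v),.108);print("handle",u,v,rad,np.round(W,4))
goal([W[0],W[1],.072])
```

```text
t 1.7 q [-4.310e-01  4.640e-01  1.410e-01  1.263e+00  2.000e-03  2.384e+00] p [ 0.5344 -0.2453  0.1604] F [-0.75 -0.06 -0.12] w 0.0854 ydir [-0.0133  0.008  -0.9999] z [ 0.321 -0.947 -0.012]
[319.12914475 217.89359593]
0.0615 920 [ 0.5394 -0.246   0.0682] [ 0.5418 -0.244   0.0657] [0.0425 0.0397 0.0133]
0.1 799 [ 0.5357 -0.2458  0.1058] [ 0.5367 -0.2455  0.1089] [0.0217 0.0215 0.0112]
handle 308.5 399.0 131.50010681152344 [ 0.3788 -0.2878  0.108 ]
t 1.75 q [-4.320e-01  4.620e-01  1.420e-01  1.264e+00  2.000e-03  2.384e+00] p [ 0.5346 -0.2457  0.1617] F [-0.99 -1.32  0.24] w 0.0854 ydir [-0.0117  0.0072 -0.9999] z [ 0.32  -0.947 -0.011]
units [ 0.8015  0.4561 -0.0458]
```

View pics/w2.png

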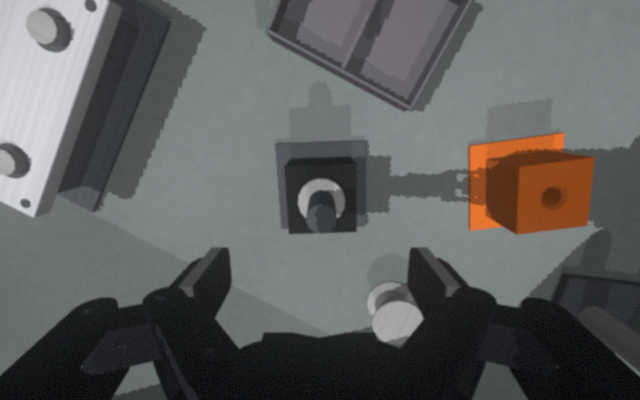

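{"fn": "move_arm", "kwargs": {"increments": [{"grip":0,"linear":[-0.004,0.12,0.002],"twist":0},{"grip":0,"linear":[-0.003,0.12,0.002],"twist":0},{"grip":0,"linear":[-0.003,0.12,0.002],"twist":0},{"grip":0,"linear":[0,0.09,0],"twist":0},{"grip":0,"linear":[0,0,0],"twist":0}]}}

```text
clock: 2.25
eef_pos: [0.5373, -0.2503, 0.0753]
tool_rot: [-0.114, 0.699, -0.697, 0.112]
ft_force: [-0.6, -0.6, -0.6]
grip_width: 0.0852
```

```bash
python3 st.py .5357 -.2455 .072
```

```text
t 2.25 q [-0.436  0.53   0.014  1.058  0.     2.384] p [ 0.5373 -0.2503  0.0753] F [-0.56 -0.61 -0.55] w 0.0852 ydir [-0.0024  0.0015 -1.    ] z [ 0.316 -0.949 -0.002]
units [-0.0001  0.0166 -0.0254]
```

{"fn": "move_arm", "kwargs": {"increments": [{"grip":0,"linear":[0,0.016,-0.025],"twist":0},{"grip":0,"linear":[0,0,0],"twist":0},{"grip":0,"linear":[0,0,0],"twist":0},{"grip":0,"linear":[0,0,0],"twist":0},{"grip":0,"linear":[0,0,0],"twist":0}]}}

```text
clock: 2.75
eef_pos: [0.5379, -0.2475, 0.0779]
tool_rot: [0.111, -0.697, 0.699, -0.114]
ft_force: [0.9, -0.7, -0.2]
grip_width: 0.0855
```

```bash
python3 st.py .5357 -.2455 .072
```

```text
t 2.75 q [-0.431  0.52   0.005  1.049  0.     2.391] p [ 0.5379 -0.2475  0.0779] F [ 0.87 -0.65 -0.21] w 0.0855 ydir [ 0.0056 -0.0024 -1.    ] z [ 0.314 -0.949  0.004]
units [ 0.0077  0.0293 -0.0131]
```

{"fn": "move_arm", "kwargs": {"increments": [{"grip":0,"linear":[0.008,0.03,-0.013],"twist":0},{"grip":0.5,"linear":[0,0,0],"twist":0},{"grip":1,"linear":[0,0,0],"twist":0},{"grip":1,"linear":[0,0,0],"twist":0},{"grip":1,"linear":[0,0,0],"twist":0}]}}

```text
clock: 3.25
eef_pos: [0.5358, -0.2454, 0.0719]
tool_rot: [0.11, -0.697, 0.699, -0.115]
ft_force: [1.4, -0.4, 0.5]
grip_width: 0.0283
```

```bash
python3 st.py .5357 -.2455 .072
```

```text
t 3.25 q [-0.43   0.52  -0.012  1.031  0.     2.392] p [ 0.5358 -0.2454  0.0719] F [ 1.45 -0.43  0.53] w 0.0283 ydir [ 0.0065 -0.0028 -1.    ] z [ 0.314 -0.949  0.005]
units [ 0.0007 -0.0004  0.0003]
```

{"fn": "move_arm", "kwargs": {"increments": [{"grip":1,"linear":[0,0,0],"twist":0},{"grip":1,"linear":[0,0,0],"twist":0},{"grip":1,"linear":[0,0,0],"twist":0},{"grip":1,"linear":[0,0,0],"twist":0},{"grip":1,"linear":[0,0,0],"twist":0}]}}

```text
clock: 3.75
eef_pos: [0.536, -0.2455, 0.0721]
tool_rot: [0.11, -0.697, 0.699, -0.115]
ft_force: [0.4, -0.1, 0.7]
grip_width: 0.0205
```

Run:
```python
from st import *
st()
for i in range(6): bot.camera("wrist");st()
```

```text
t 3.75 q [-0.43   0.52  -0.012  1.031  0.     2.392] p [ 0.536  -0.2455  0.0721] F [ 0.4  -0.08  0.66] w 0.0205 ydir [ 0.0067 -0.0029 -1.    ] z [ 0.314 -0.949  0.005]
t 3.8 q [-0.43   0.52  -0.012  1.031  0.     2.392] p [ 0.536  -0.2455  0.0721] F [-0.3   0.83  0.24] w 0.0205 ydir [ 0.0067 -0.0029 -1.    ] z [ 0.314 -0.949  0.005]
t 3.85 q [-0.43   0.52  -0.012  1.031  0.     2.392] p [ 0.536  -0.2455  0.0721] F [0.22 0.81 1.4 ] w 0.0203 ydir [ 0.0067 -0.0029 -1.    ] z [ 0.314 -0.949  0.005]
t 3.9 q [-0.43   0.52  -0.012  1.031  0.     2.392] p [ 0.536  -0.2456  0.0721] F [-0.86 -0.6   0.2 ] w 0.0205 ydir [ 0.0068 -0.0029 -1.    ] z [ 0.314 -0.949  0.005]
t 3.95 q [-0.43   0.52  -0.012  1.031  0.     2.392] p [ 0.536  -0.2455  0.0721] F [-0.42 -0.11  0.11] w 0.0205 ydir [ 0.0068 -0.0029 -1.    ] z [ 0.314 -0.949  0.005]
t 4.0 q [-0.43   0.52  -0.012  1.031  0.     2.392] p [ 0.536  -0.2455  0.0721] F [0.51 0.42 0.59] w 0.0211 ydir [ 0.0068 -0.0029 -1.    ] z [ 0.314 -0.949  0.005]
t 4.05 q [-0.43   0.52  -0.012  1.031  0.     2.392] p [ 0.536  -0.2455  0.0721] F [0.3  0.11 0.45] w 0.0205 ydir [ 0.0068 -0.0029 -1.    ] z [ 0.314 -0.949  0.005]
```

{"fn": "move_arm", "kwargs": {"increments": [{"grip":1,"linear":[0,-0.05,0],"twist":0},{"grip":1,"linear":[0,-0.08,0],"twist":0},{"grip":1,"linear":[0,-0.08,0],"twist":0},{"grip":1,"linear":[0,-0.08,0],"twist":0},{"grip":1,"linear":[0,-0.08,0],"twist":0}]}}

```text
clock: 4.55
eef_pos: [0.5329, -0.2441, 0.1452]
tool_rot: [-0.113, 0.698, -0.698, 0.112]
ft_force: [-0.5, -0.9, -3.0]
grip_width: 0.0207
```

{"fn": "move_arm", "kwargs": {"increments": [{"grip":1,"linear":[0,-0.1,0],"twist":0},{"grip":1,"linear":[0,-0.1,0],"twist":0},{"grip":1,"linear":[0,0,0],"twist":0},{"grip":1,"linear":[0,0,0],"twist":0},{"grip":1,"linear":[0,0,0],"twist":0}]}}

```text
clock: 5.05
eef_pos: [0.5328, -0.244, 0.1884]
tool_rot: [-0.113, 0.698, -0.698, 0.112]
ft_force: [0.2, -0.4, -3.3]
grip_width: 0.0207
```

Run:
```python
from st import *
bot.camera("top");E=ext("wrist");im,d=bot.camera("wrist");cv2.imwrite("pics/w3.png",im);goal([.4853,.0066,.17])
im,d=bot.camera("top");cv2.imwrite("pics/top3.png",im)
im2,d=bot.camera("scene");cv2.imwrite("pics/scene3.png",im2)
cv2.imwrite("pics/c3.png",np.vstack([cv2.resize(im,(480,300)),cv2.resize(im2[120:320,130:450],(480,300))]))
```

```text
t 5.15 q [-0.429  0.433  0.165  1.305  0.     2.392] p [ 0.5323 -0.2438  0.1878] F [-0.42 -0.04 -3.83] w 0.0208 ydir [-0.0021  0.001  -1.    ] z [ 0.314 -0.949 -0.002]
units [-0.1705  0.0909 -1.2622]
```

View pics/w3.png

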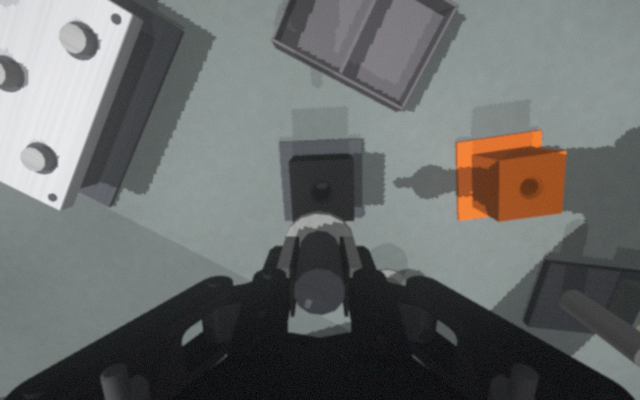

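The probe is held at about (320,290) and the stand's hole is visible at (321,188). Next I'll move over the near right pad.

{"fn": "move_arm", "kwargs": {"increments": [{"grip":1,"linear":[-0.02,0,-0.1],"twist":0},{"grip":1,"linear":[-0.025,0,-0.16],"twist":0},{"grip":1,"linear":[-0.025,0,-0.16],"twist":0},{"grip":1,"linear":[-0.025,0,-0.16],"twist":0},{"grip":1,"linear":[-0.025,0,-0.16],"twist":0}]}}

```text
clock: 5.75
eef_pos: [0.5076, -0.0955, 0.1841]
tool_rot: [-0.112, 0.699, -0.698, 0.107]
ft_force: [0.9, -0.4, -1.2]
grip_width: 0.0203
```

{"fn": "move_arm", "kwargs": {"increments": [{"grip":1,"linear":[-0.02,0,-0.16],"twist":0},{"grip":1,"linear":[-0.02,0,-0.16],"twist":0},{"grip":1,"linear":[-0.01,0,-0.1],"twist":0},{"grip":1,"linear":[0,0,0],"twist":0},{"grip":1,"linear":[0,0,0],"twist":0}]}}

```text
clock: 6.25
eef_pos: [0.4881, -0.0054, 0.1822]
tool_rot: [-0.115, 0.7, -0.697, 0.108]
ft_force: [-0.6, -1.0, -2.4]
grip_width: 0.0206
```

Run:
```python
from st import *
bot.camera("top");E=ext("wrist");im,d=bot.camera("wrist");cv2.imwrite("pics/w4.png",im);np.save("w4.npy",d);goal([.4853,.0066,.17])
import pickle;pickle.dump(E,open("E4.pkl","wb"))
W=np.load("pads0.npy")
for w in W:print(w,proj(E,w))
```

```text
t 6.35 q [-1.400e-02  2.530e-01 -1.090e-01  1.219e+00  2.000e-03  2.812e+00] p [ 0.4883 -0.0061  0.1822] F [ 1.11  0.38 -2.86] w 0.0205 ydir [-0.0101  0.0024 -0.9999] z [ 0.31  -0.951 -0.005]
units [-0.006   0.0615 -0.0647]
[ 0.59293615 -0.01675078  0.068     ] [373.00700282  81.8352496 ]
[0.48531868 0.00660839 0.068     ] [305.81557161 195.34937082]
[0.6121005  0.07149742 0.068     ] [274.60782613  18.39997195]
[0.50347286 0.0924687  0.068     ] [216.82589129 145.75226088]
[0.55161965 0.03984457 0.068     ] [291.500664   109.89642105]
```

View pics/w4.png

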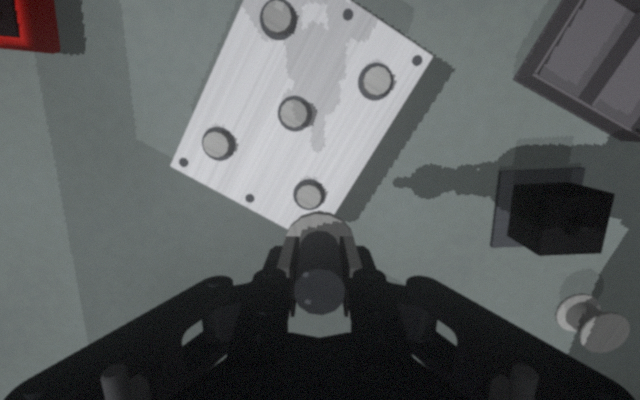

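The five pads show at (278,18), (376,80), (294,113), (218,143) and (309,194), close to the top-view projection. I'll refine with the known pad pattern.

Run:
```python
from st import *
import pickle
E=pickle.load(open("E4.pkl","rb"));im=cv2.imread("pics/w4.png");W0=np.load("pads0.npy")
M=np.array([[55,-45],[-55,-45],[55,45],[-55,45],[0,0]])/1e3
def fit(P):
    a=M-M.mean(0);b=P-P.mean(0);U,S,V=np.linalg.svd(a.T@b);Rm=(U@V).T
    Q=a@Rm.T+P.mean(0);return Q,np.degrees(np.arctan2(Rm[1,0],Rm[0,0])),np.linalg.norm(Q-P,axis=1)*1e3
g=cv2.medianBlur(cv2.cvtColor(im,6),3);g=cv2.resize(g[0:225,160:460],None,fx=3,fy=3,interpolation=2)
h=cv2.HoughCircles(g,3,1,100,param1=100,param2=12,minRadius=38,maxRadius=60)[0]
uv=(h[:,:2]+.5)/3-.5+[160,0];P=np.array([onplane(E,p,.068) for p in uv])
P=np.array([P[np.argmin(np.linalg.norm(P-w,axis=1))] for w in W0]);print(np.round(uv,1))
A=fit(W0[:,:2]);B=fit(P[:,:2])
for x in(A,B):print(np.round(x[0],4).tolist(),x[1],np.round(x[2],1))
d=np.load("w4.npy");C=cloud(E,d)
for w in B[0]:
    m=np.hypot(*(C[...,:2]-w).transpose(2,0,1))<.008;z=C[...,2][m];print(m.sum(),np.median(z),z.mean())
```

```text
[[294.8 113.2]
 [219.2 142.2]
 [308.8 193.8]
 [375.8  81.8]
 [274.5  16.2]]
[[0.5937, -0.0166], [0.4861, 0.0059], [0.6121, 0.0715], [0.5044, 0.094], [0.5491, 0.0387]] -11.788975815890566 [0.8 1.  0.1 1.8 2.8]
[[0.595, -0.0183], [0.4873, 0.0043], [0.6134, 0.0698], [0.5057, 0.0924], [0.5503, 0.037]] -11.817374133010473 [1.5 0.3 2.2 1.7 0.7]
340 0.07361115119865866 0.07362714482151064
1661 0.21863869959025828 0.19082554120517262
401 0.07349839972251149 0.0734816728425785
288 0.07368366704153084 0.07366262421810818
322 0.07755512862830667 0.07754595477833214
```

{"fn": "move_arm", "kwargs": {"increments": [{"grip":1,"linear":[-0.01,0.06,-0.024],"twist":0},{"grip":1,"linear":[-0.008,0.06,-0.024],"twist":0},{"grip":1,"linear":[0,0.04,0],"twist":0},{"grip":1,"linear":[0,0,0],"twist":0},{"grip":1,"linear":[0,0,0],"twist":0}]}}

```text
clock: 6.85
eef_pos: [0.489, 0.0012, 0.1465]
tool_rot: [-0.113, 0.7, -0.697, 0.105]
ft_force: [-0.1, -0.2, -1.6]
grip_width: 0.0205
```

Run:
```python
from st import *
bot.camera("top");goal([.488,.0042,.142])
```

```text
t 6.9 q [ 1.000e-03  2.830e-01 -1.670e-01  1.132e+00  2.000e-03  2.834e+00] p [0.4888 0.0012 0.1465] F [ 0.11  0.3  -3.18] w 0.0205 ydir [-0.0114  0.0017 -0.9999] z [ 0.304 -0.953 -0.005]
units [-0.0008  0.0227 -0.0156]
```

{"fn": "move_arm", "kwargs": {"increments": [{"grip":1,"linear":[0,0.005,-0.015],"twist":0},{"grip":1,"linear":[0,0.005,0],"twist":0},{"grip":1,"linear":[0,0.005,0],"twist":0},{"grip":1,"linear":[0,0.005,0],"twist":0},{"grip":1,"linear":[0,0.005,0],"twist":0}]}}

```text
clock: 7.4
eef_pos: [0.4891, 0.0039, 0.1427]
tool_rot: [-0.111, 0.7, -0.698, 0.106]
ft_force: [0.7, 0.4, -2.8]
grip_width: 0.0207
```

{"fn": "move_arm", "kwargs": {"increments": [{"grip":1,"linear":[0,0.003,0],"twist":0},{"grip":1,"linear":[0,0.003,0],"twist":0},{"grip":1,"linear":[0,0.003,0],"twist":0},{"grip":1,"linear":[0,0.003,0],"twist":0},{"grip":1,"linear":[0,0.003,0],"twist":0}]}}

```text
clock: 7.9
eef_pos: [0.4891, 0.004, 0.1396]
tool_rot: [-0.111, 0.7, -0.698, 0.106]
ft_force: [0.0, -0.6, -3.2]
grip_width: 0.0205
```

{"fn": "move_arm", "kwargs": {"increments": [{"grip":1,"linear":[0,0.002,0],"twist":0},{"grip":1,"linear":[0,0.002,0],"twist":0},{"grip":1,"linear":[0,0.002,0],"twist":0},{"grip":1,"linear":[0,0.002,0],"twist":0},{"grip":1,"linear":[0,0.002,0],"twist":0}]}}

```text
clock: 8.4
eef_pos: [0.4891, 0.0039, 0.1373]
tool_rot: [-0.111, 0.7, -0.698, 0.106]
ft_force: [-0.5, -0.1, -2.1]
grip_width: 0.0202
```

{"fn": "move_arm", "kwargs": {"increments": [{"grip":1,"linear":[0,0.0015,0],"twist":0},{"grip":1,"linear":[0,0.0015,0],"twist":0},{"grip":1,"linear":[0,0.0015,0],"twist":0},{"grip":1,"linear":[0,0,0],"twist":0},{"grip":1,"linear":[0,0,0],"twist":0}]}}

```text
clock: 8.9
eef_pos: [0.4891, 0.004, 0.1363]
tool_rot: [-0.111, 0.7, -0.698, 0.106]
ft_force: [-0.4, 0.3, -2.9]
grip_width: 0.0208
```

{"fn": "move_arm", "kwargs": {"increments": [{"grip":1,"linear":[0,0.0015,0],"twist":0},{"grip":1,"linear":[0,0.0015,0],"twist":0},{"grip":1,"linear":[0,0.0015,0],"twist":0},{"grip":1,"linear":[0,0,0],"twist":0},{"grip":1,"linear":[0,0,0],"twist":0}]}}

```text
clock: 9.4
eef_pos: [0.4891, 0.004, 0.1362]
tool_rot: [-0.111, 0.7, -0.698, 0.106]
ft_force: [-0.3, 0.7, -0.9]
grip_width: 0.0202
```

{"fn": "move_arm", "kwargs": {"increments": [{"grip":1,"linear":[0,0,0],"twist":0},{"grip":1,"linear":[0,0.002,0],"twist":0},{"grip":1,"linear":[0,0.002,0],"twist":0},{"grip":1,"linear":[0,0.002,0],"twist":0},{"grip":1,"linear":[0,0.002,0],"twist":0}]}}

```text
clock: 9.9
eef_pos: [0.4894, 0.0041, 0.1361]
tool_rot: [-0.11, 0.7, -0.698, 0.107]
ft_force: [-2.2, 1.0, 5.3]
grip_width: 0.0205
```

Run:
```python
from st import *
st()
for i in range(4): bot.camera("top");st()
```

```text
t 9.9 q [ 7.000e-03  2.880e-01 -1.890e-01  1.099e+00  2.000e-03  2.840e+00] p [0.4894 0.0041 0.1361] F [-2.19  0.99  5.26] w 0.0205 ydir [-0.0056  0.0018 -1.    ] z [ 0.304 -0.953 -0.003]
t 9.95 q [ 7.000e-03  2.880e-01 -1.890e-01  1.099e+00  2.000e-03  2.840e+00] p [0.4894 0.004  0.1362] F [-3.18 -0.15  4.5 ] w 0.0205 ydir [-0.0055  0.0018 -1.    ] z [ 0.303 -0.953 -0.003]
t 10.0 q [ 7.000e-03  2.880e-01 -1.890e-01  1.099e+00  2.000e-03  2.840e+00] p [0.4894 0.004  0.1361] F [-3.19 -0.09  4.83] w 0.0208 ydir [-0.0055  0.0018 -1.    ] z [ 0.303 -0.953 -0.003]
t 10.05 q [ 7.000e-03  2.880e-01 -1.890e-01  1.099e+00  2.000e-03  2.840e+00] p [0.4894 0.004  0.1361] F [-2.84 -0.18  5.77] w 0.0204 ydir [-0.0055  0.0018 -1.    ] z [ 0.303 -0.953 -0.003]
t 10.1 q [ 7.000e-03  2.880e-01 -1.890e-01  1.099e+00  2.000e-03  2.840e+00] p [0.4894 0.0041 0.1361] F [-2.31 -0.48  5.61] w 0.0205 ydir [-0.0056  0.0019 -1.    ] z [ 0.304 -0.953 -0.003]
```

Contact on the near right pad: TCP z is 0.1361 m at about 8 N. The near left pad is next.

{"fn": "move_arm", "kwargs": {"increments": [{"grip":1,"linear":[0,-0.04,0],"twist":0},{"grip":1,"linear":[0,-0.03,0],"twist":0},{"grip":1,"linear":[-0.05,0,-0.1],"twist":0},{"grip":1,"linear":[-0.05,0,-0.1],"twist":0},{"grip":1,"linear":[-0.05,0,-0.1],"twist":0}]}}

```text
clock: 10.6
eef_pos: [0.5006, 0.0693, 0.1501]
tool_rot: [-0.108, 0.7, -0.699, 0.104]
ft_force: [0.2, 0.4, -1.5]
grip_width: 0.0205
```

{"fn": "move_arm", "kwargs": {"increments": [{"grip":1,"linear":[-0.04,0,-0.06],"twist":0},{"grip":1,"linear":[0,0,0],"twist":0},{"grip":1,"linear":[0,0,0],"twist":0},{"grip":1,"linear":[0,0,0],"twist":0},{"grip":1,"linear":[0,0,0],"twist":0}]}}

```text
clock: 11.1
eef_pos: [0.5054, 0.0847, 0.1496]
tool_rot: [-0.11, 0.699, -0.699, 0.105]
ft_force: [0.7, -0.5, -3.2]
grip_width: 0.0206
```

```bash
python3 st.py .5063 .0922 .139
```

```text
t 11.1 q [ 1.660e-01  3.200e-01 -1.060e-01  1.151e+00  1.000e-03  3.002e+00] p [0.5054 0.0847 0.1496] F [ 0.7  -0.55 -3.22] w 0.0206 ydir [-6.4e-03 -5.0e-04 -1.0e+00] z [ 0.3   -0.954 -0.001]
units [-0.0158  0.0528 -0.0346]
```

{"fn": "move_arm", "kwargs": {"increments": [{"grip":1,"linear":[-0.015,0.02,-0.034],"twist":0},{"grip":1,"linear":[0,0.016,0],"twist":0},{"grip":1,"linear":[0,0.01,0],"twist":0},{"grip":1,"linear":[0,0.005,0],"twist":0},{"grip":1,"linear":[0,0,0],"twist":0}]}}

```text
clock: 11.6
eef_pos: [0.5058, 0.091, 0.1382]
tool_rot: [-0.109, 0.699, -0.699, 0.104]
ft_force: [0.3, 1.1, -2.3]
grip_width: 0.0206
```

{"fn": "move_arm", "kwargs": {"increments": [{"grip":1,"linear":[0,0,0],"twist":0},{"grip":1,"linear":[0,0.002,0],"twist":0},{"grip":1,"linear":[0,0.002,0],"twist":0},{"grip":1,"linear":[0,0.002,0],"twist":0},{"grip":1,"linear":[0,0.002,0],"twist":0}]}}

```text
clock: 12.1
eef_pos: [0.506, 0.0909, 0.1368]
tool_rot: [-0.109, 0.699, -0.699, 0.104]
ft_force: [0.1, 0.5, -3.3]
grip_width: 0.0206
```

{"fn": "move_arm", "kwargs": {"increments": [{"grip":1,"linear":[0,0.0015,0],"twist":0},{"grip":1,"linear":[0,0.0015,0],"twist":0},{"grip":1,"linear":[0,0.0015,0],"twist":0},{"grip":1,"linear":[0,0.0015,0],"twist":0},{"grip":1,"linear":[0,0.0015,0],"twist":0}]}}

```text
clock: 12.6
eef_pos: [0.5062, 0.0909, 0.1361]
tool_rot: [-0.108, 0.699, -0.699, 0.104]
ft_force: [-1.4, 0.0, -0.2]
grip_width: 0.0207
```

The near left pad also touches at 0.1361. The middle pad is next, as it read about 4 mm high in depth.

{"fn": "move_arm", "kwargs": {"increments": [{"grip":1,"linear":[0,-0.04,0],"twist":0},{"grip":1,"linear":[0,-0.03,0],"twist":0},{"grip":1,"linear":[-0.04,0,0.1],"twist":0},{"grip":1,"linear":[-0.05,0,0.12],"twist":0},{"grip":1,"linear":[-0.04,0,0.1],"twist":0}]}}

```text
clock: 13.1
eef_pos: [0.5504, 0.0387, 0.1524]
tool_rot: [-0.11, 0.699, -0.698, 0.107]
ft_force: [0.6, 0.5, -2.9]
grip_width: 0.0203
```

{"fn": "move_arm", "kwargs": {"increments": [{"grip":1,"linear":[0,0,0],"twist":0},{"grip":1,"linear":[0,0,0],"twist":0},{"grip":1,"linear":[0,0,0],"twist":0},{"grip":1,"linear":[0,0,0],"twist":0},{"grip":1,"linear":[0,0,0],"twist":0}]}}

```text
clock: 13.6
eef_pos: [0.5511, 0.0382, 0.1532]
tool_rot: [-0.109, 0.699, -0.698, 0.106]
ft_force: [1.1, 0.6, -2.4]
grip_width: 0.0205
```

```bash
python3 st.py .5507 .037 .143
```

```text
t 13.6 q [6.900e-02 3.910e-01 9.000e-03 1.193e+00 1.000e-03 2.904e+00] p [0.5511 0.0382 0.1532] F [ 1.13  0.56 -2.41] w 0.0205 ydir [-4.4e-03  6.0e-04 -1.0e+00] z [ 0.301 -0.954 -0.002]
units [0.0036 0.0509 0.0051]
```

{"fn": "move_arm", "kwargs": {"increments": [{"grip":1,"linear":[0.003,0.02,0.005],"twist":0},{"grip":1,"linear":[0,0.016,0],"twist":0},{"grip":1,"linear":[0,0.01,0],"twist":0},{"grip":1,"linear":[0,0.003,0],"twist":0},{"grip":1,"linear":[0,0,0],"twist":0}]}}

```text
clock: 14.1
eef_pos: [0.5497, 0.0382, 0.1423]
tool_rot: [-0.11, 0.699, -0.698, 0.107]
ft_force: [1.0, -0.9, -2.6]
grip_width: 0.0205
```

{"fn": "move_arm", "kwargs": {"increments": [{"grip":1,"linear":[0,0,0],"twist":0},{"grip":1,"linear":[0,0.002,0],"twist":0},{"grip":1,"linear":[0,0.002,0],"twist":0},{"grip":1,"linear":[0,0.002,0],"twist":0},{"grip":1,"linear":[0,0.002,0],"twist":0}]}}

```text
clock: 14.6
eef_pos: [0.55, 0.038, 0.1408]
tool_rot: [-0.11, 0.699, -0.698, 0.107]
ft_force: [0.1, 0.3, -2.5]
grip_width: 0.0204
```

{"fn": "move_arm", "kwargs": {"increments": [{"grip":1,"linear":[0,0.0015,0],"twist":0},{"grip":1,"linear":[0,0.0015,0],"twist":0},{"grip":1,"linear":[0,0.0015,0],"twist":0},{"grip":1,"linear":[0,0.0015,0],"twist":0},{"grip":1,"linear":[0,0.0015,0],"twist":0}]}}

```text
clock: 15.1
eef_pos: [0.5502, 0.038, 0.14]
tool_rot: [-0.11, 0.699, -0.698, 0.107]
ft_force: [-0.4, 0.5, -0.5]
grip_width: 0.0207
```

The middle pad touches at 0.1400, so it is 3.9 mm proud. I'll push gently.

{"fn": "move_arm", "kwargs": {"increments": [{"grip":1,"linear":[0,0.002,0],"twist":0},{"grip":1,"linear":[0,0.003,0],"twist":0},{"grip":1,"linear":[0,0.0035,0],"twist":0},{"grip":1,"linear":[0,0.004,0],"twist":0},{"grip":1,"linear":[0,0.004,0],"twist":0}]}}

```text
clock: 15.6
eef_pos: [0.5504, 0.0382, 0.1398]
tool_rot: [-0.109, 0.699, -0.698, 0.108]
ft_force: [-2.1, 0.2, 6.4]
grip_width: 0.0205
```

{"fn": "move_arm", "kwargs": {"increments": [{"grip":1,"linear":[0,0.005,0],"twist":0},{"grip":1,"linear":[0,0.006,0],"twist":0},{"grip":1,"linear":[0,0.006,0],"twist":0},{"grip":1,"linear":[0,0.006,0],"twist":0},{"grip":1,"linear":[0,0.006,0],"twist":0}]}}

```text
clock: 16.1
eef_pos: [0.5503, 0.0381, 0.1398]
tool_rot: [-0.107, 0.699, -0.698, 0.109]
ft_force: [-3.7, -0.3, 8.7]
grip_width: 0.0206
```

{"fn": "move_arm", "kwargs": {"increments": [{"grip":1,"linear":[0,0.007,0],"twist":0},{"grip":1,"linear":[0,0.0075,0],"twist":0},{"grip":1,"linear":[0,0.0075,0],"twist":0},{"grip":1,"linear":[0,0.0075,0],"twist":0},{"grip":1,"linear":[0,0.0075,0],"twist":0}]}}

```text
clock: 16.6
eef_pos: [0.5501, 0.0381, 0.1396]
tool_rot: [-0.105, 0.699, -0.699, 0.111]
ft_force: [-4.8, -0.7, 8.4]
grip_width: 0.0207
```

```bash
python3 st.py .5503 .038 .1361
```

```text
t 16.6 q [ 6.900e-02  3.900e-01 -3.000e-02  1.142e+00  1.000e-03  2.903e+00] p [0.5501 0.0381 0.1396] F [-4.8  -0.73  8.36] w 0.0207 ydir [ 0.008   0.0017 -1.    ] z [ 0.303 -0.953  0.001]
units [-0.0005  0.0177  0.0008]
```

{"fn": "move_arm", "kwargs": {"increments": [{"grip":1,"linear":[0.002,0.008,0],"twist":0},{"grip":1,"linear":[0.002,0.009,0],"twist":0},{"grip":1,"linear":[0.002,0.009,0],"twist":0},{"grip":1,"linear":[0.002,0.009,0],"twist":0},{"grip":1,"linear":[0.002,0.009,0],"twist":0}]}}

```text
clock: 17.1
eef_pos: [0.5495, 0.038, 0.1391]
tool_rot: [-0.102, 0.699, -0.699, 0.114]
ft_force: [-4.4, -0.2, 10.1]
grip_width: 0.0206
```

```bash
python3 st.py .5503 .038 .1361
```

```text
t 17.1 q [ 6.800e-02  3.830e-01 -4.300e-02  1.128e+00  2.000e-03  2.902e+00] p [0.5495 0.038  0.1391] F [-4.41 -0.15 10.11] w 0.0206 ydir [ 0.0166  0.0032 -0.9999] z [ 0.303 -0.953  0.002]
units [-0.0036  0.015   0.0014]
```

{"fn": "move_arm", "kwargs": {"increments": [{"grip":1,"linear":[0,0.01,0],"twist":0},{"grip":1,"linear":[0,0.011,0],"twist":0},{"grip":1,"linear":[0,0.011,0],"twist":0},{"grip":1,"linear":[0,0.011,0],"twist":0},{"grip":1,"linear":[0,0.011,0],"twist":0}]}}

```text
clock: 17.6
eef_pos: [0.5493, 0.0381, 0.1373]
tool_rot: [-0.1, 0.699, -0.699, 0.117]
ft_force: [-4.9, -0.7, 12.1]
grip_width: 0.0204
```

```bash
python3 st.py .5503 .038 .1361
```

```text
t 17.6 q [ 6.800e-02  3.790e-01 -5.300e-02  1.115e+00  2.000e-03  2.902e+00] p [0.5493 0.0381 0.1373] F [-4.92 -0.68 12.15] w 0.0204 ydir [ 0.0228  0.0036 -0.9997] z [ 0.303 -0.953  0.003]
units [-0.0043  0.006   0.0017]
```

{"fn": "move_arm", "kwargs": {"increments": [{"grip":1,"linear":[0,0.01,0],"twist":0},{"grip":1,"linear":[0,0.01,0],"twist":0},{"grip":1,"linear":[0,0.008,0],"twist":0},{"grip":1,"linear":[0,0.003,0],"twist":0},{"grip":1,"linear":[0,0.003,0],"twist":0}]}}

```text
clock: 18.1
eef_pos: [0.5486, 0.0379, 0.1367]
tool_rot: [0.099, -0.699, 0.699, -0.118]
ft_force: [-2.8, -1.0, 4.4]
grip_width: 0.0207
```

```bash
python3 st.py .5503 .038 .1361
```

```text
t 18.1 q [ 6.800e-02  3.760e-01 -6.000e-02  1.108e+00  2.000e-03  2.902e+00] p [0.5486 0.0379 0.1367] F [-2.77 -1.02  4.37] w 0.0207 ydir [ 0.0264  0.0036 -0.9996] z [ 0.303 -0.953  0.005]
units [-0.008   0.0033  0.0023]
```

{"fn": "move_arm", "kwargs": {"increments": [{"grip":1,"linear":[0,0.008,0],"twist":0},{"grip":1,"linear":[0,0.01,0],"twist":0},{"grip":1,"linear":[0,0.009,0],"twist":0},{"grip":1,"linear":[0,0.003,0],"twist":0},{"grip":1,"linear":[0,0.002,0],"twist":0}]}}

```text
clock: 18.6
eef_pos: [0.5485, 0.0379, 0.1354]
tool_rot: [0.098, -0.698, 0.699, -0.119]
ft_force: [-2.4, 0.3, 3.7]
grip_width: 0.0207
```

```bash
python3 st.py .5503 .038 .1361
```

```text
t 18.6 q [ 6.800e-02  3.740e-01 -6.600e-02  1.101e+00  2.000e-03  2.902e+00] p [0.5485 0.0379 0.1354] F [-2.35  0.28  3.75] w 0.0207 ydir [ 0.0294  0.0038 -0.9996] z [ 0.303 -0.953  0.005]
units [-0.009  -0.003   0.0024]
```

Now at 0.1354, about 0.6 mm under the reference by this reading. I'll touch the far right pad to check the datum and rule out probe slip in the grip.

{"fn": "move_arm", "kwargs": {"increments": [{"grip":1,"linear":[0,-0.04,0],"twist":0},{"grip":1,"linear":[0,-0.03,0],"twist":0},{"grip":1,"linear":[-0.04,0,0.1],"twist":0},{"grip":1,"linear":[-0.05,0,0.13],"twist":0},{"grip":1,"linear":[-0.04,0,0.1],"twist":0}]}}

```text
clock: 19.1
eef_pos: [0.5931, -0.0159, 0.1499]
tool_rot: [-0.1, 0.699, -0.698, 0.12]
ft_force: [-0.1, 0.0, -2.5]
grip_width: 0.0208
```

{"fn": "move_arm", "kwargs": {"increments": [{"grip":1,"linear":[0,0,0],"twist":0},{"grip":1,"linear":[0,0,0],"twist":0},{"grip":1,"linear":[0,0,0],"twist":0},{"grip":1,"linear":[0,0,0],"twist":0},{"grip":1,"linear":[0,0,0],"twist":0}]}}

```text
clock: 19.6
eef_pos: [0.594, -0.0168, 0.1485]
tool_rot: [-0.1, 0.699, -0.698, 0.119]
ft_force: [-0.3, 0.2, -2.8]
grip_width: 0.0209
```

```bash
python3 st.py .5935 -.0183 .139
```

```text
t 19.6 q [-0.031  0.451  0.088  1.182  0.006  2.799] p [ 0.594  -0.0168  0.1485] F [-0.29  0.16 -2.82] w 0.0209 ydir [ 0.0264  0.0049 -0.9996] z [ 0.306 -0.952  0.003]
units [0.0059 0.0474 0.0062]
```

{"fn": "move_arm", "kwargs": {"increments": [{"grip":1,"linear":[0.005,0.018,0.005],"twist":0},{"grip":1,"linear":[0,0.014,0],"twist":0},{"grip":1,"linear":[0,0.008,0],"twist":0},{"grip":1,"linear":[0,0.004,0],"twist":0},{"grip":1,"linear":[0,0,0],"twist":0}]}}

```text
clock: 20.1
eef_pos: [0.5927, -0.0168, 0.1389]
tool_rot: [-0.101, 0.699, -0.698, 0.12]
ft_force: [-0.3, -0.1, -2.6]
grip_width: 0.0206
```

{"fn": "move_arm", "kwargs": {"increments": [{"grip":1,"linear":[0,0,0],"twist":0},{"grip":1,"linear":[0,0.002,0],"twist":0},{"grip":1,"linear":[0,0.002,0],"twist":0},{"grip":1,"linear":[0,0.0015,0],"twist":0},{"grip":1,"linear":[0,0.0015,0],"twist":0}]}}

```text
clock: 20.6
eef_pos: [0.5931, -0.017, 0.1377]
tool_rot: [-0.101, 0.699, -0.698, 0.12]
ft_force: [0.3, 0.0, -2.2]
grip_width: 0.0203
```

{"fn": "move_arm", "kwargs": {"increments": [{"grip":1,"linear":[0,0.0015,0],"twist":0},{"grip":1,"linear":[0,0.0015,0],"twist":0},{"grip":1,"linear":[0,0.0015,0],"twist":0},{"grip":1,"linear":[0,0.0015,0],"twist":0},{"grip":1,"linear":[0,0.0015,0],"twist":0}]}}

```text
clock: 21.1
eef_pos: [0.5931, -0.017, 0.1361]
tool_rot: [-0.101, 0.699, -0.698, 0.12]
ft_force: [0.3, -0.6, -2.2]
grip_width: 0.0206
```

{"fn": "move_arm", "kwargs": {"increments": [{"grip":1,"linear":[0,0.0015,0],"twist":0},{"grip":1,"linear":[0,0.0015,0],"twist":0},{"grip":1,"linear":[0,0.0015,0],"twist":0},{"grip":1,"linear":[0,0.0015,0],"twist":0},{"grip":1,"linear":[0,0.0015,0],"twist":0}]}}

```text
clock: 21.6
eef_pos: [0.5933, -0.0169, 0.1361]
tool_rot: [-0.1, 0.699, -0.698, 0.12]
ft_force: [-1.6, 0.2, 1.3]
grip_width: 0.0208
```

The far right pad touches at 0.1361, so the probe has not slipped and the middle pad is level, about 0.7 mm low and within 1.5 mm. I'll take the probe back to the stand.

{"fn": "move_arm", "kwargs": {"increments": [{"grip":1,"linear":[0,-0.05,0],"twist":0},{"grip":1,"linear":[0,-0.12,0],"twist":0},{"grip":1,"linear":[0,-0.1,0],"twist":0},{"grip":1,"linear":[0.06,0,0.1],"twist":0},{"grip":1,"linear":[0.1,0,0.16],"twist":0}]}}

```text
clock: 22.1
eef_pos: [0.5785, -0.0736, 0.1919]
tool_rot: [-0.103, 0.699, -0.697, 0.123]
ft_force: [0.2, -1.8, -2.3]
grip_width: 0.0205
```

{"fn": "move_arm", "kwargs": {"increments": [{"grip":1,"linear":[0.1,0,0.16],"twist":0},{"grip":1,"linear":[0.1,0,0.16],"twist":0},{"grip":1,"linear":[0.1,0,0.16],"twist":0},{"grip":1,"linear":[0.1,0,0.14],"twist":0},{"grip":1,"linear":[0.04,0,0.06],"twist":0}]}}

```text
clock: 22.6
eef_pos: [0.5376, -0.2381, 0.1931]
tool_rot: [0.101, -0.697, 0.699, -0.125]
ft_force: [0.1, 0.6, -2.4]
grip_width: 0.0204
```

{"fn": "move_arm", "kwargs": {"increments": [{"grip":1,"linear":[0,0,0],"twist":0},{"grip":1,"linear":[0,0,0],"twist":0},{"grip":1,"linear":[0,0,0],"twist":0},{"grip":1,"linear":[0,0,0],"twist":0},{"grip":1,"linear":[0,0,0],"twist":0}]}}

```text
clock: 23.1
eef_pos: [0.5386, -0.2363, 0.1937]
tool_rot: [0.101, -0.698, 0.698, -0.126]
ft_force: [-0.8, -0.3, -2.3]
grip_width: 0.0204
```

```bash
cat > ins.py <<'E'
from st import *
import sys
def R_(y,z):
    y=np.array(y)/np.linalg.norm(y);z=np.array(z)-np.dot(z,y)*y;z/=np.linalg.norm(z);return np.stack([np.cross(y,z),y,z],1)
R0=R_([.0068,-.0029,-1],[.314,-.949,.005]);T0=np.array([.536,-.2455,.0721]);H=np.array([.5358,-.2455])
tip0=R0.T@(np.r_[H,.008]-T0);ax0=R0.T@np.array([0,0,1.])
def ins(ztip):
    p,Rm=st();tip=p+Rm@tip0;ax=Rm@ax0;print("tip",np.round(tip,4),"axis",np.round(ax,4))
    print("units",np.round(Rm.T@(np.r_[H,ztip]-tip)/.2,4))
if __name__=="__main__":ins(float(sys.argv[1]))
E
python3 - <<'E'
from ins import *
bot.camera("top");ins(.075)
im,d=bot.camera("wrist");cv2.imwrite("pics/w5.png",im)
E=ext("wrist");print("mouth proj",proj(E,[.5358,-.2455,.058]))
a=cv2.resize(im[80:280,220:420],None,fx=3,fy=3,interpolation=2);cv2.imwrite("pics/c5.png",a)
E
```

```text
t 23.15 q [-0.423  0.409  0.144  1.276  0.019  2.396] p [ 0.5386 -0.2362  0.1937] F [-0.06  1.1  -2.63] w 0.0204 ydir [ 0.0347  0.0054 -0.9994] z [ 0.317 -0.949  0.006]
tip [ 0.5402 -0.2357  0.1296] axis [-0.0279 -0.0083  0.9996]
units [0.0458 0.2717 0.0381]
mouth proj [326.04202082 202.34895775]
```

View pics/c5.png

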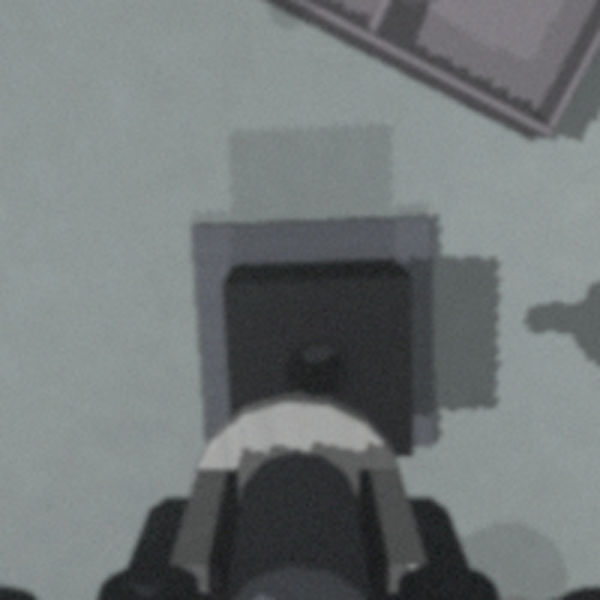

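The hole in the crop lies at full-frame pixel (325.7, 202.7), and my stored hole position projects to (326.0, 202.3), so they agree. Next I'll align and lower the probe.

{"fn": "move_arm", "kwargs": {"increments": [{"grip":1,"linear":[0.023,0,0.019],"twist":0},{"grip":1,"linear":[0.022,0.06,0.019],"twist":0},{"grip":1,"linear":[0,0.1,0],"twist":0},{"grip":1,"linear":[0,0.09,0],"twist":0},{"grip":1,"linear":[0,0,0],"twist":0}]}}

```text
clock: 23.7
eef_pos: [0.5333, -0.2473, 0.1403]
tool_rot: [0.101, -0.697, 0.698, -0.126]
ft_force: [-0.8, -0.0, -2.8]
grip_width: 0.0202
```

{"fn": "move_arm", "kwargs": {"increments": [{"grip":1,"linear":[0,0,0],"twist":0},{"grip":1,"linear":[0,0,0],"twist":0},{"grip":1,"linear":[0,0,0],"twist":0},{"grip":1,"linear":[0,0,0],"twist":0},{"grip":1,"linear":[0,0,0],"twist":0}]}}

```text
clock: 24.2
eef_pos: [0.5339, -0.2486, 0.1422]
tool_rot: [0.1, -0.697, 0.699, -0.127]
ft_force: [-0.1, 0.1, -3.0]
grip_width: 0.0204
```

```bash
python3 ins.py .065
```

```text
t 24.2 q [-0.445  0.44   0.054  1.152  0.019  2.375] p [ 0.5339 -0.2486  0.1422] F [-0.14  0.11 -2.98] w 0.0204 ydir [ 0.0374  0.003  -0.9993] z [ 0.316 -0.949  0.009]
tip [ 0.5356 -0.2482  0.0781] axis [-0.0306 -0.0059  0.9995]
units [-0.0027  0.0655 -0.0132]
```

{"fn": "move_arm", "kwargs": {"increments": [{"grip":1,"linear":[-0.002,0.02,-0.013],"twist":0},{"grip":1,"linear":[0,0.02,0],"twist":0},{"grip":1,"linear":[0,0.01,0],"twist":0},{"grip":1,"linear":[0,0,0],"twist":0},{"grip":1,"linear":[0,0,0],"twist":0}]}}

```text
clock: 24.7
eef_pos: [0.5342, -0.2456, 0.132]
tool_rot: [0.1, -0.696, 0.699, -0.127]
ft_force: [-0.2, 0.5, -2.5]
grip_width: 0.0206
```

```bash
python3 ins.py .04
```

```text
t 24.7 q [-0.441  0.445  0.033  1.125  0.019  2.379] p [ 0.5342 -0.2456  0.132 ] F [-0.2   0.49 -2.46] w 0.0206 ydir [ 0.0386  0.0024 -0.9993] z [ 0.317 -0.948  0.01 ]
tip [ 0.536  -0.2453  0.0679] axis [-0.0318 -0.0053  0.9995]
units [ 0.0067  0.1394 -0.0007]
```

{"fn": "move_arm", "kwargs": {"increments": [{"grip":1,"linear":[0.001,0.02,0],"twist":0},{"grip":1,"linear":[0.001,0.02,0],"twist":0},{"grip":1,"linear":[0.001,0.02,0],"twist":0},{"grip":1,"linear":[0.001,0.02,0],"twist":0},{"grip":1,"linear":[0.001,0.02,0],"twist":0}]}}

```text
clock: 25.2
eef_pos: [0.5344, -0.2462, 0.1107]
tool_rot: [0.1, -0.696, 0.699, -0.127]
ft_force: [0.4, -1.0, -3.0]
grip_width: 0.0207
```

```bash
python3 ins.py .03
```

```text
t 25.2 q [-4.410e-01  4.620e-01  2.000e-03  1.075e+00  1.900e-02  2.378e+00] p [ 0.5344 -0.2462  0.1107] F [ 0.44 -1.03 -3.01] w 0.0207 ydir [ 0.0394  0.0021 -0.9992] z [ 0.317 -0.949  0.011]
tip [ 0.5362 -0.2458  0.0467] axis [-0.0326 -0.0049  0.9995]
units [ 0.0047  0.0831 -0.0032]
```

{"fn": "move_arm", "kwargs": {"increments": [{"grip":1,"linear":[0.001,0.018,-0.001],"twist":0},{"grip":1,"linear":[0.001,0.018,-0.001],"twist":0},{"grip":1,"linear":[0.001,0.018,0],"twist":0},{"grip":1,"linear":[0,0.018,0],"twist":0},{"grip":1,"linear":[0,0.018,0],"twist":0}]}}

```text
clock: 25.7
eef_pos: [0.5341, -0.2459, 0.0907]
tool_rot: [0.1, -0.696, 0.699, -0.127]
ft_force: [-0.9, -0.3, -2.0]
grip_width: 0.0203
```

```bash
python3 ins.py .01
```

```text
t 25.7 q [-0.441  0.48  -0.026  1.03   0.019  2.379] p [ 0.5341 -0.2459  0.0907] F [-0.88 -0.32 -2.04] w 0.0203 ydir [ 0.0388  0.0023 -0.9992] z [ 0.316 -0.949  0.01 ]
tip [ 0.536  -0.2455  0.0266] axis [-0.0319 -0.0052  0.9995]
units [ 0.0038  0.0829 -0.0012]
```

{"fn": "move_arm", "kwargs": {"increments": [{"grip":1,"linear":[0,0.018,0],"twist":0},{"grip":1,"linear":[0,0.018,0],"twist":0},{"grip":1,"linear":[0,0.018,0],"twist":0},{"grip":1,"linear":[0,0.014,0],"twist":0},{"grip":1,"linear":[0,0.008,0],"twist":0}]}}

```text
clock: 26.2
eef_pos: [0.5347, -0.2457, 0.0738]
tool_rot: [0.1, -0.697, 0.699, -0.127]
ft_force: [0.3, 0.5, -2.4]
grip_width: 0.0206
```

```bash
python3 ins.py .008
```

```text
t 26.2 q [-0.44   0.498 -0.046  0.993  0.019  2.379] p [ 0.5347 -0.2457  0.0738] F [ 0.27  0.54 -2.4 ] w 0.0206 ydir [ 0.0384  0.0025 -0.9993] z [ 0.317 -0.949  0.01 ]
tip [ 0.5365 -0.2454  0.0097] axis [-0.0316 -0.0054  0.9995]
units [ 0.0038  0.0085 -0.0006]
```

{"fn": "move_arm", "kwargs": {"increments": [{"grip":1,"linear":[0,0.003,0],"twist":0},{"grip":1,"linear":[0,0.002,0],"twist":0},{"grip":0.6,"linear":[0,0,0],"twist":0},{"grip":0.3,"linear":[0,0,0],"twist":0},{"grip":0,"linear":[0,0,0],"twist":0}]}}

```text
clock: 26.7
eef_pos: [0.5362, -0.2464, 0.0744]
tool_rot: [0.099, -0.696, 0.7, -0.128]
ft_force: [0.4, -0.4, -0.8]
grip_width: 0.0619
```

{"fn": "move_arm", "kwargs": {"increments": [{"grip":0,"linear":[0,0,0],"twist":0},{"grip":0,"linear":[0,0,0],"twist":0},{"grip":0,"linear":[0,0,0],"twist":0},{"grip":0,"linear":[0,0,0],"twist":0},{"grip":0,"linear":[0,0,0],"twist":0}]}}

```text
clock: 27.2
eef_pos: [0.537, -0.2468, 0.0756]
tool_rot: [0.098, -0.695, 0.7, -0.129]
ft_force: [0.4, -0.4, -1.0]
grip_width: 0.0854
```

```bash
python3 st.py
```

```text
t 27.2 q [-0.44   0.496 -0.044  0.991  0.019  2.379] p [ 0.537  -0.2468  0.0756] F [ 0.35 -0.4  -1.  ] w 0.0854 ydir [ 4.41e-02 -1.00e-04 -9.99e-01] z [ 0.316 -0.949  0.014]
```

Open. I'll raise the arm clear and check.

{"fn": "move_arm", "kwargs": {"increments": [{"grip":0,"linear":[0,-0.05,0],"twist":0},{"grip":0,"linear":[0,-0.1,0],"twist":0},{"grip":0,"linear":[0,-0.1,0],"twist":0},{"grip":0,"linear":[0,-0.15,0],"twist":0},{"grip":0,"linear":[0,-0.15,0],"twist":0}]}}

```text
clock: 27.7
eef_pos: [0.5286, -0.2451, 0.1856]
tool_rot: [0.101, -0.698, 0.698, -0.125]
ft_force: [0.4, -0.6, -0.7]
grip_width: 0.0854
```

{"fn": "move_arm", "kwargs": {"increments": [{"grip":0,"linear":[0.2,-0.05,0],"twist":0},{"grip":0,"linear":[0.2,0,0],"twist":0},{"grip":0,"linear":[0.1,0,0],"twist":0},{"grip":0,"linear":[0,0,0],"twist":0},{"grip":0,"linear":[0,0,0],"twist":0}]}}

```text
clock: 28.2
eef_pos: [0.4355, -0.2798, 0.2029]
tool_rot: [0.097, -0.693, 0.702, -0.131]
ft_force: [0.5, -0.0, -0.1]
grip_width: 0.0851
```

Run:
```python
from st import *
bot.camera("top");st();E=ext("wrist");im,d=bot.camera("wrist");C=cloud(E,d);Z=C[...,2]
r=np.hypot(C[...,0]-.5358,C[...,1]+.2455)<.028
for lo,hi in((.05,.061),(.0622,.075),(.1,.125)):
    P=C[r&(Z>lo)&(Z<hi)];print(lo,len(P),np.round((P.min(0)+P.max(0))/2,4),np.round(np.median(P,0),4))
for n,w in dict(FR=(.595,-.0183),NR=(.4873,.0043),FL=(.6134,.0698),NL=(.5057,.0924),MID=(.5503,.037)).items():
    m=np.hypot(C[...,0]-w[0],C[...,1]-w[1])<.007;print(n,m.sum(),np.median(Z[m]) if m.any() else None)
s,ds=bot.camera("scene");t,dt=bot.camera("top");C=cloud(ext("top"),dt);Z=C[...,2]
for n,w in dict(FR=(.5937,-.0166),NR=(.4861,.0059),FL=(.6121,.0715),NL=(.5044,.094),MID=(.5491,.0387)).items():
    m=np.hypot(C[...,0]-w[0],C[...,1]-w[1])<.008;print("top",n,m.sum(),np.median(Z[m]).round(4))
cv2.imwrite("pics/c6.png",np.vstack([cv2.resize(im,(480,300)),cv2.resize(s[150:300,130:370],(480,300))]))
```

```text
t 28.25 q [-0.585  0.255 -0.052  1.22   0.024  2.233] p [ 0.4357 -0.2797  0.2029] F [-0.34  0.83 -0.7 ] w 0.085 ydir [ 0.0496 -0.0045 -0.9988] z [ 0.318 -0.948  0.02 ]
0.05 1419 [ 0.5358 -0.2455  0.0587] [ 0.5372 -0.2435  0.0596]
0.0622 807 [ 0.534  -0.2441  0.0686] [ 0.5276 -0.25    0.0656]
0.1 703 [ 0.5345 -0.2463  0.106 ] [ 0.5341 -0.2464  0.1095]
FR 0 None
NR 255 0.0740681845008812
FL 0 None
NL 0 None
MID 0 None
top FR 27 0.0727
top NR 29 0.0738
top FL 28 0.0716
top NL 29 0.0722
top MID 28 0.0723
```

View pics/c6.png

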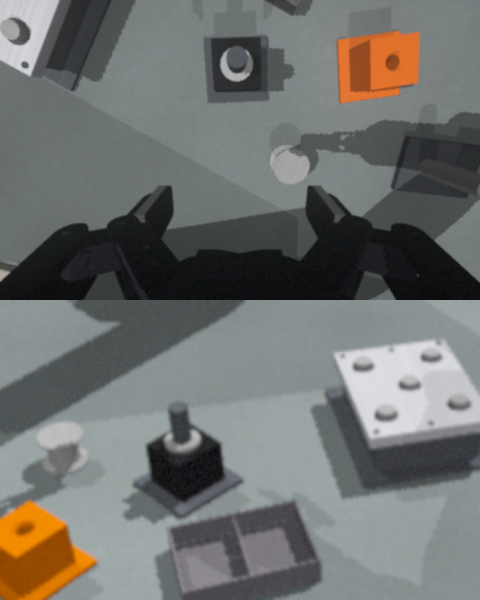

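The probe hangs upright in the black stand ((237,65) in the upper half, (180,430) in the lower). Its handle top reads 0.1095 m against 0.1093 m at the start. The middle pad is level in the top depth too, at 0.0723 m against 0.0716 to 0.0738 m for the others.

```bash
python3 -c "
from h import *
print(bot.job_done())"
```

```text
the job is handed in; nothing more can be done
None
```

The job is done and handed in at about 28 s of robot time. The middle pad was the high one; it is now level within tolerance, and the probe is back in its stand.

- **Finding the pad:** I touched the near right, near left and far right pads at about 3.5–8 N, and all three made contact at TCP z 0.1361 m. The middle pad made contact at 0.1400 m, so it stood 3.9 mm proud.
- **Not touched:** I did not touch the far left pad. I judged it only from the top camera's depth.
- **Pushing it down:** I pushed the middle pad in small steps with about 11–15 N. The last loaded reading was 0.1354 m, so by touch it sits about 0.7 mm low, within the 1.5 mm limit. Touching the far right pad afterwards gave 0.1361 m again, so the probe had not slipped in the grip.
- **Last checks:** The probe hangs upright, with its handle top at 0.1095 m against 0.1093 m before. Top-camera depth puts the middle pad at 0.0723 m and the other four at 0.0716–0.0738 m, a reading too coarse to show the 0.7 mm. The gripper was open and clear, and the tray and spool looked undisturbed in the last pictures. The meter was not in those pictures; the arm never went near it.
- **What was off:** The tool tilted up to about 0.03 rad while pushing and stayed tilted, but the probe still went into the stand without contact forces.

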